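Press a buggy wheel home in the bar clamp

ROBOT

A 7-joint arm with a two-finger parallel gripper is mounted at the origin on the work surface. World frame = base frame: x ahead of the robot, y to its left, z up, the work surface at z = 0. Lengths are in mm, angles in rad, forces in N, time in s.
With the tool pointing down it reaches from about 425 to 875 mm from the base axis. Payload 9.9 kg.
Tool frame: the origin (TCP) lies at the very end of the fingers, on their centre line; the grasp point (between the pads) lies 19 mm behind it; z points along the fingers, y is the line along which they close (so a half turn about z gives the same grasp; the last joint's range is limited). The gripper opens to 85 mm and grips with 20 to 120 N. Pads are 22 mm wide; open, the fingers measure 114 mm over their backs; the gripper's body (76 mm by 85 mm) begins 54 mm behind the grasp point. The pads swing forward as they close: fully open they stand 13 mm farther back than shut.
Start: joints at [1.067, 0.576, 0.025, 1.437, -0.015, 1.129, -0.057], TCP at [275.12, -616.391, 231.289] pointing down, gripper open.
Joint ranges: [-2.76, 2.76], [-0.34, 2.15], [-1.52, 1.57], [0.19, 2.46], [-1.09, 4.23], [0.17, 1.99], [-2.82, 2.82]. Speed limits (rad/s): [2.22, 2.22, 3.01, 3.01, 3.14, 3.14, 3.14].

INTERFACE

Orientations are given as a rotation vector (axis times angle).
In Python, from plant import status, optics, bot, nets gives the robot as it stands.
- The arm moves only by the tool play_rows, never from a script. Its argument "moves" is one flat list of numbers, 4 for each row, row after row: the shift along the tool's x, y, z in cm, then the turn about the tool's z in degrees. A call has 1 to 20 rows; each row shifts and turns the commanded pose from where the row before left it, along the tool's axes as they then stand; what a row does not reach is not made up. A row lasts 1/10 s, in which the tool goes at most 50 mm and 8.59 degrees, less where a joint would pass 70% of its speed; a pose out of reach is approached as far as the arm can. A call with a gripper value outside its range is refused whole. "fingers" is the opening in per cent of the stroke, from 0 (shut) to 100 (fully open), set as the call begins (left out, the last holds). The fingers move at their own pace and stop on an object; "newtons" is the grip in N (left out, the last holds). Time passes only in rows, so rows that do not move let the fingers close. It gives the time, the measured TCP pose, the force, the opening and the grip force at its end, in the units of the state.
- status.sense(): the state, without advancing time (a new reading comes with each control period).
- optics.camera(name): name is "scene" or "top" or "wrist"; returns a dict with "image" (480x640x3 uint8, red, green, blue), "fx", "fy", "cx", "cy" (pixels), "xyz" and "orientation" of the camera in the world; the wrist camera has in their place "hand_eye" (4x4, takes a point from camera to tool coordinates, whose origin is the TCP and whose axes are the flange's). Camera axes: x right, y down, z forward; pixel columns grow to the right and rows downward; lengths in mm; the calibration is good to about 2 mm. A picture is of the moment at which its call begins: read the wrist's pose just before it. There is no depth.
- bot.job_done(): hands the job in; it is judged then, once.
Trained networks look in a picture, given as the dict that the camera call returned (one of the last four; its "shot" number tells which), for a name from the list of things; names that differ only in an ending like _2 or _b are one class to them, and where a whole thing is asked for, a point or a joint stands for the part that bears it (a point fixed in the world has none). Each returns a list of dicts, best first, with "conf" (0 to 1); they miss things now and then, are a little off and sometimes report something else, mostly with a low value. They report only what shows in the picture. A call takes as long as a camera call. They do not tell look-alikes from the thing itself.
- nets.boxes_of(picture, name): "xy" ([column, row] in pixels, amid what is visible of it).
- nets.outline_of(picture, name): "pixels" (480x640 bool, what is visible of it) and "xy" ([column, row] in pixels, amid what is visible of it).
- nets.mark_of(picture, name): "xy" ([column, row] in pixels: a listed point, or the origin of a listed thing).
The state is a dict: "clock": time; "joint_pos": joint angles; "qd": joint speeds; "effort": joint torques, N m; "ee_pos": TCP position; "tcp_rot": TCP orientation; "ft_force": force on the tool from outside, world axes, zero at the start; "ft_torque": the same for the moment, N m; "grip_width": finger opening in mm; "grasp_force": force on a finger pad.
Only numpy, scipy, OpenCV 4.12 (cv2) and the standard library are available. Lean on these libraries where they do the work, as an engineer would, in place of code of your own. Each camera call takes 0.05 s, during which the arm holds its last target. There are 200 camera calls.

TASK

One wheel of the little buggy in the bar clamp is not yet fully pushed onto its axle. Squeeze the clamp's trigger again and again until the jaw has pressed that wheel fully home, press the release tab until the jaw has sprung all the way back, then lift the buggy out and stand it on its wheels in the empty tray.

Things in the scene. Friction and masses are not known exactly. Their poses are not given: they have to be found in the camera images.
- clamp: bar clamp fixed to the bench on a 317 mm plywood base; black housing, top at 69 mm. Origin on the table; x is the way the jaw pushes, z up. In its frame along x (mm, y = 0): release tab -120, upright handle -69, trigger -30, jaw face +32 when back; black end stop (top 73 mm high) with its face at +140 to +155. The buggy sits on a flat bed, 21 mm above the table, between jaw and stop
- handle_pad (a point): point on the rear (-x) face of the clamp's fixed upright handle, 123 mm above the table, where a finger may rest. The black handle is 12 mm thick along x, 30 mm wide, top at 136 mm above the table
- trigger_pad (a point): point on the front (+x) face of the grey trigger, 123 mm above the table: an upright lever 10 mm thick along x, 26 mm wide, top at 137 mm, standing 28 mm in front of the handle. Outside to outside, handle and trigger measure 50 mm; squeezed from above across the two they come to about 32 mm when the trigger is fully pulled
- trigger (a joint): trigger angle, rad: 0 at rest (upright), 0.33 fully pulled, towards the handle. Takes 4 N against its spring, about 12 N while the wheel is pressed on; springs back when let go. Each full squeeze (0.25 or more) pushes the jaw 7 to 9 mm and, once let go fully to 0, a ratchet keeps 6 mm. When the wheel is home the trigger stops part-way: 20 to 30 N of squeeze is then plenty
- jaw_travel (a joint): travel of the bar with the moving jaw, m: 0 fully back, grows towards the buggy, up to 0.048. The ratchet holds it in 6 mm steps until the release tab is pressed; then a spring draws it back to 0. The wheel comes home at about 0.023 to 0.040, depending on where the end stop is set
- jaw: black moving jaw, 38 mm wide and 44 mm high, on the end of the steel bar; it is at the height of the buggy's axle. Its frame is the clamp's, shifted with the jaw along x, and has the clamp's axes; the jaw's face is 32 mm along x from this origin
- tab_top (a point): middle of the top of the grey release tab, a 26 x 30 mm plate at the rear of the clamp, 100 mm above the table, 45 mm behind the handle's rear face. Pressed straight down
- tab (a joint): how far the release tab is pressed, m: 0 up, 0.010 fully down, about 5 N. It must go down at least 8 to 9 mm to let the jaw spring back, with the trigger let go; it dips some 3 mm by itself as the ratchet clicks
- buggy_box (a point): centre of the black box on the buggy, 40 mm above what the buggy stands on. Box: 34 mm (buggy's x, along the axle) x 44 mm (y) x 48 mm high, its top 64 mm and the plywood plate under it 16 mm above the standing surface. Axes are the buggy's: x along the axle, z up. Best gripped across the 44 mm (y), clear of the wheels, which stand at x = +-28 to +-42 mm and are 48 mm across
- buggy: the buggy: plywood plate 46 x 116 mm with a black box, two wheels on one axle and a white skid at each end; 0.2 to 0.3 kg. Origin on the standing surface under the middle. It starts on the clamp's bed with its +x wheel a few mm from the end stop and its -x wheel (the loose one) towards the jaw; the jaw slides it against the stop before it presses the wheel
- wheel (a joint): how far the loose (-x) wheel stands out from its home on the axle, m: 0 fully home, up to 0.012; starts at 0.005 to 0.009. It is a tight fit (8 N) and stays where it is pushed
- tray: shallow empty plywood tray, 200 mm (its x) x 240 mm (its y) outside, walls 6 mm thick and 18 mm high, floor 6 mm thick. Fixed. Origin on the table under its middle
Mind the look-alikes: they are no part of the job. Leave any green or yellow look-alike of the buggy alone.

How it is judged:
By the outcome, as a careful person would: the job done as asked, in the order asked, and still so for the second after the job is handed in, with the robot touching nothing.
It also fails if it takes over 72 s, if anything falls off the work surface, if the arm or the gripper's body presses on something with over 40 N, if the wrist force passes 120 N, or if a joint passes its speed limit or range.

## Working session

There is one attempt and no reset: what is moved stays moved. The work goes in short steps, Python scripts to look and compute and a tool call to move; the robot and the scene stay as the last step left them, time stands still between calls to the robot, and variables do not carry over. Pictures are saved under pics/ and viewed, at most 13 in all, crops included, and the job is handed in when it is done.

Besides the shell and the picture viewer there is one more tool, called after "Emit:" as a command line: name --argument value ..., lists and objects as JSON in quotes. play_rows: Moves the arm, as the interface text tells. Its arguments: {"type":"object","properties":{"moves":{"type":"array"},"fingers":{"type":"number"},"newtons":{"type":"number"}},"required":["moves"]}

```bash
ls; mkdir -p pics; cat > h.py <<'E'
import numpy as np, cv2
from scipy.spatial.transform import Rotation as R
from plant import status, optics, bot, nets
def rotm(o):
    o=np.array(o,float)
    return o if o.shape==(3,3) else (R.from_rotvec(o).as_matrix() if o.size==3 else R.from_quat(o).as_matrix())
def shot(name):
    s=status.sense(); p=optics.camera(name)
    if 'hand_eye' in p:
        T=np.eye(4);T[:3,:3]=rotm(s['tcp_rot']);T[:3,3]=s['ee_pos']
        H=T@np.array(p['hand_eye']); p['_R']=H[:3,:3];p['_t']=H[:3,3]
    else: p['_R']=rotm(p['orientation']);p['_t']=np.array(p['xyz'])
    return p
def atz(p,xy,z):
    d=p['_R']@np.array([(xy[0]-p['cx'])/p['fx'],(xy[1]-p['cy'])/p['fy'],1])
    return p['_t']+d*(z-p['_t'][2])/d[2]
def proj(p,X):
    c=p['_R'].T@(np.array(X,float)-p['_t']); return np.array([p['cx']+p['fx']*c[0]/c[2],p['cy']+p['fy']*c[1]/c[2]])
def save(p,n,crop=None,s=1):
    im=p['image'][:,:,::-1]
    if crop: im=im[crop[1]:crop[3],crop[0]:crop[2]]
    cv2.imwrite('pics/'+n,cv2.resize(im,None,fx=s,fy=s))
E
python3 - <<'E'
from h import *
print(status.sense())
for c in ['top','scene']:
    p=shot(c); save(p,c+'0.png'); print(c,p['xyz'],p['orientation'],p['fx'])
    for n,z in [('clamp',0),('handle_pad',123),('trigger_pad',123),('tab_top',100),('jaw',0),('buggy_box',61),('buggy',21),('tray',0)]:
        for m in nets.mark_of(p,n)[:4]: print(n,np.round(m['xy']),round(m['conf'],2),np.round(atz(p,m['xy'],z)))
E
```

```text
pics
{'clock': 0.0, 'joint_pos': array([ 1.06723617,  0.57651054,  0.02482165,  1.43790588, -0.0150629 ,
        1.12900832, -0.05645202]), 'qd': array([ 1.54911978e-03, -9.52822967e-04, -1.63435918e-03,  1.74309814e-04,
        4.15309589e-05, -4.87209241e-04,  1.31533030e-03]), 'effort': array([ 1.12948328e-03, -7.65735984e+01,  2.25105129e+00, -2.85966754e+01,
        1.52878440e-02,  1.26128067e-02, -2.31998553e-05]), 'ee_pos': array([ 274.94032816, -615.96837774,  230.45739054]), 'tcp_rot': array([-3.07105445e+00, -6.54305809e-01,  5.64945599e-04]), 'ft_force': array([ 0.44363201, -0.44436039,  0.37213521]), 'ft_torque': array([-0.06912841,  0.0108518 , -0.00965354]), 'grasp_force': 0.0, 'grip_width': 85.73499637955913}
top [ 292.10687464  -53.58332501 1557.30724959] [-2.13627342  2.12224011 -0.17548033] 615.0726249035309
clamp [396. 239.] 0.91 [ 560. -233.    0.]
handle_pad [434. 228.] 0.7 [ 567. -308.  123.]
trigger_pad [412. 229.] 0.69 [ 565. -256.  123.]
tab_top [395. 235.] 0.72 [ 554. -220.  100.]
tab_top [455. 227.] 0.58 [ 574. -363.  100.]
jaw [400. 236.] 0.66 [ 569. -242
[... 468 characters left out ...]
9 -1.35880451  0.68103323] 519.54618985186
clamp [255. 308.] 0.89 [ 554. -227.    0.]
handle_pad [217. 283.] 0.77 [ 580. -306.  123.]
trigger_pad [238. 273.] 0.54 [ 560. -255.  123.]
tab_top [199. 292.] 0.59 [ 567. -347.  100.]
jaw [253. 312.] 0.73 [ 564. -234.    0.]
jaw [429. 266.] 0.48 [541. 243.   0.]
buggy_box [174. 268.] 0.93 [ 414. -395.   61.]
buggy_box [223. 348.] 0.81 [ 713. -322.   61.]
buggy_box [299. 276.] 0.58 [ 541. -112.   61.]
buggy [254. 263.] 0.82 [ 408. -197.   21.]
buggy [297. 293.] 0.62 [ 553. -122.   21.]
buggy [224. 363.] 0.58 [ 717. -326.   21.]
buggy [177. 276.] 0.55 [ 398. -392.   21.]
tray [428. 268.] 0.56 [545. 236.   0.]
tray [198. 294.] 0.46 [ 459. -350.   -0.]
```

```bash
python3 - <<'E'
from h import *
p=shot('top'); save(p,'top_c.png',(170,140,500,350),2.4)
E
```

```text
(no output)
```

View pics/top_c.png

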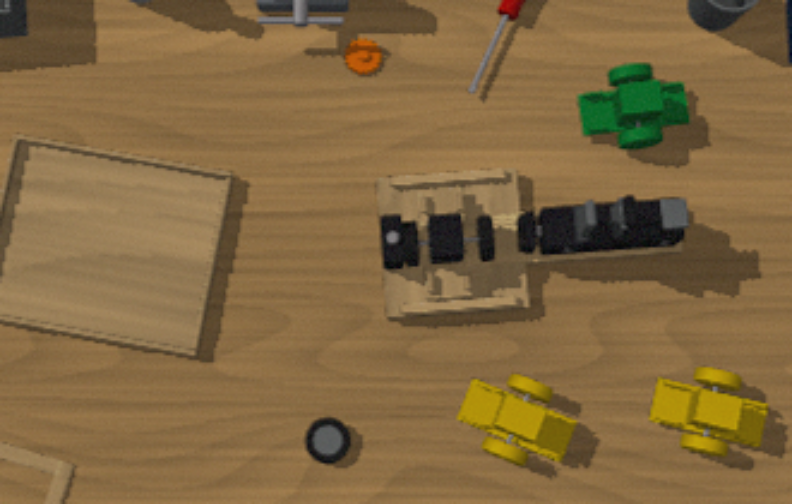

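View pics/scene0.png

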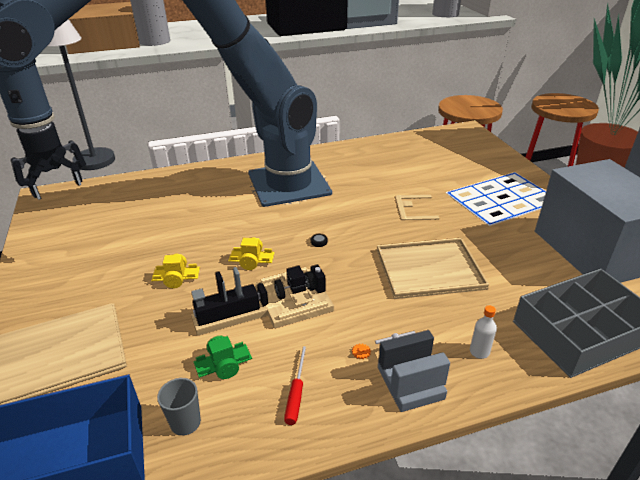

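The crop and the scene view show one black buggy in the clamp at top-image pixel (356,238). The look-alikes are green (436,180) and yellow (384,317) and (468,311), so I choose the black one between jaw and stop. The tab end is at (450,228) and the tray at (212,241). Next I go above the clamp for a close look.

```bash
cat >> h.py <<'E'
def plan(pos,yaw_y=None,cur=None):
    """tool-frame shift (cm) from now to TCP pos; turn (deg) so tool y points to world angle yaw_y (mod 180)"""
    s=status.sense(); M=rotm(s['tcp_rot'])
    d=M.T@(np.array(pos)-s['ee_pos'])/10
    a=np.degrees(np.arctan2(M[1,1],M[0,1])); t=None
    if yaw_y is not None: t=-((yaw_y-a+90)%180-90)
    print('pos',np.round(s['ee_pos'],1),'yawy',round(a,2),'shift cm',np.round(d,2),'turn',t if t is None else round(t,2),'j7',round(s['joint_pos'][6],2),'tz',np.round(M[:,2],3))
E
python3 - <<'E'
from h import *
p=optics.camera('wrist'); print(np.round(p['hand_eye'],3),p['fx'])
plan([557,-190,330],95)
E
```

```text
[[ 0.00000e+00 -9.53000e-01 -3.05000e-01  7.96000e+01]
 [ 1.00000e+00  1.00000e-03 -1.00000e-03 -4.34000e-01]
 [ 1.00000e-03 -3.05000e-01  9.53000e-01 -1.43207e+02]
 [ 0.00000e+00  0.00000e+00  0.00000e+00  1.00000e+00]] 352.0726810363135
pos [ 275.1 -616.4  231.3] yawy -65.95 shift cm [ 43.12 -27.45  -9.87] turn 19.05 j7 -0.06 tz [ 0.  0. -1.]
```

Emit:
play_rows --moves '[2.87, -1.83, -0.13, 0, 2.87, -1.83, -0.13, 0, 2.87, -1.83, -0.13, 0, 2.87, -1.83, -0.13, 0, 2.87, -1.83, -0.13, 0, 2.87, -1.83, -0.13, 0, 2.87, -1.83, -0.13, 0, 2.87, -1.83, -0.13, 0, 2.87, -1.83, -0.13, 0, 2.87, -1.83, -0.13, 0, 2.87, -1.83, -0.13, 0, 2.87, -1.83, -0.13, 0, 2.87, -1.83, -0.13, 0, 2.87, -1.83, -0.13, 0, 2.87, -1.83, -0.13, 0, 0, 0, 0, 6.35, 0, 0, 0, 6.35, 0, 0, 0, 6.35, 0, 0, 0, 0]'

```text
clock: 2.9
ee_pos: [556.4, -190.1, 250.9]
tcp_rot: [3.139, 0.135, 0.0]
ft_force: [-0.3, -0.5, -0.1]
grip_width: 85.5
grasp_force: 0.0
```

```bash
python3 - <<'E'
from h import *
p=shot('wrist'); save(p,'w1.png'); plan([557,-190,250],95)
for n,z in [('clamp',0),('handle_pad',123),('trigger_pad',123),('tab_top',100),('jaw',0),('buggy_box',61),('buggy',21)]:
    for m in nets.mark_of(p,n)[:2]: print(n,np.round(m['xy']),round(m['conf'],2),np.round(atz(p,m['xy'],z),1))
E
```

```text
pos [ 556.4 -190.1  250.9] yawy -84.85 shift cm [ 0.06 -0.01  0.09] turn 0.15 j7 -1.22 tz [ 0. -0. -1.]
handle_pad [473. 230.] 0.58 [ 567.  -304.9  123. ]
trigger_pad [413. 228.] 0.7 [ 564.5 -256.3  123. ]
tab_top [515. 226.] 0.89 [ 568.5 -350.4  100. ]
jaw [366. 199.] 0.71 [ 561.3 -231.3    0. ]
jaw [256. 218.] 0.68 [ 528.6 -107.9    0. ]
buggy_box [323. 364.] 0.79 [ 383.1 -198.5   61. ]
buggy_box [258. 215.] 0.76 [ 548.5 -121.2   61. ]
buggy [479.  69.] 0.94 [ 700.9 -322.2   21. ]
buggy [266. 207.] 0.58 [ 548.2 -122.2   21. ]
```

View pics/w1.png

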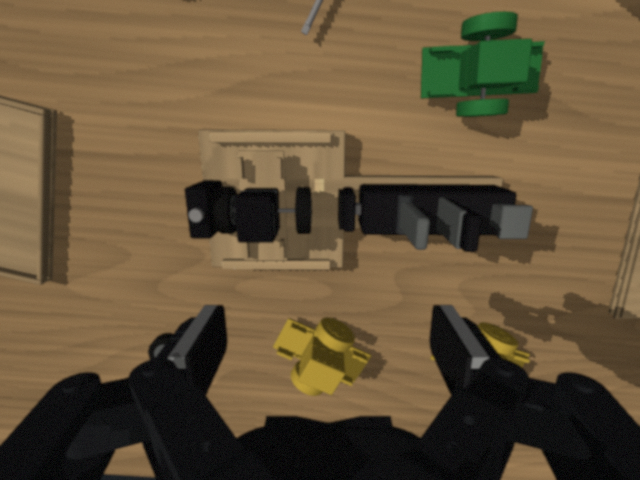

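The view shows trigger top at (412,220), handle at (465,225), tab at (515,222), buggy box at (258,215), jaw at (347,210). Positions agree with the sizes given: origin is about (559.5,-231) and the push axis about 95°. Now I go over the handle and trigger.

Emit:
play_rows --moves '[0, 2, 1, 0, 0, 2, 1, 0, 0, 2, 1, 0, 0, 2, 1, 0, 0, 2, 1, 0, 0, 0, 1.9, 0, 0, 0, 1.9, 0, 0, 0, 1.9, 0, 0, 0, 1.9, 0, 0, 0, 1.9, 0, 0, 0, 0, 0]' --fingers 100 --newtons 30

```text
clock: 4.4
ee_pos: [563.7, -289.5, 103.2]
tcp_rot: [-3.136, -0.138, 0.006]
ft_force: [-1.0, -0.6, 0.2]
grip_width: 85.2
grasp_force: 0.0
```

```bash
python3 - <<'E'
from h import *
p=shot('wrist'); save(p,'w2.png'); plan([564.8,-289.8,106],95.15)
for n,z in [('handle_pad',123),('trigger_pad',123),('tab_top',100),('jaw',0),('buggy_box',61)]:
    for m in nets.mark_of(p,n)[:2]: print(n,np.round(m['xy']),round(m['conf'],2),np.round(atz(p,m['xy'],z),1))
E
```

```text
pos [ 564.4 -289.9  104.8] yawy -84.99 shift cm [ 0.04 -0.   -0.12] turn -0.14 j7 -1.06 tz [-0.002  0.001 -1.   ]
handle_pad [372. 328.] 0.98 [ 567.8 -305.7  123. ]
trigger_pad [248. 329.] 0.68 [ 563.2 -256.3  123. ]
tab_top [461. 304.] 0.98 [ 570.2 -349.8  100. ]
buggy_box [ 34. 270.] 0.97 [ 550.3 -121.4   61. ]
buggy_box [426.  14.] 0.78 [ 695.6 -321.7   61. ]
```

View pics/w2.png

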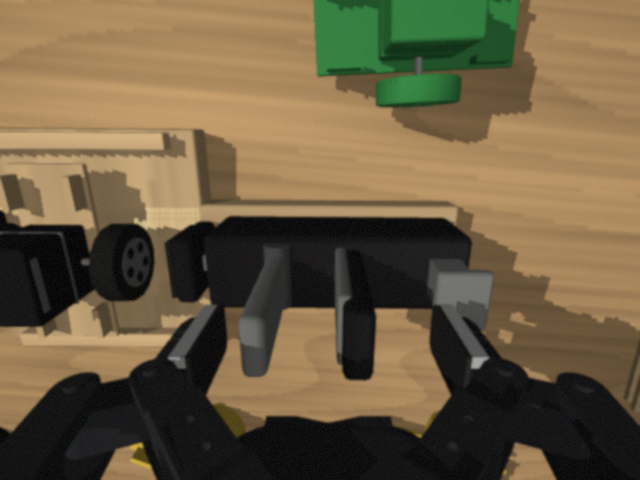

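Levers are centred between the fingers: trigger (255,310), handle (358,315), tab (461,290). Time to squeeze.

Emit:
play_rows --moves '[0, 0, 0, 0, 0, 0, 0, 0, 0, 0, 0, 0, 0, 0, 0, 0, 0, 0, 0, 0, 0, 0, 0, 0, 0, 0, 0, 0, 0, 0, 0, 0, 0, 0, 0, 0, 0, 0, 0, 0]' --fingers 0 --newtons 30

```text
clock: 5.7
ee_pos: [565.9, -290.0, 107.0]
tcp_rot: [3.138, 0.137, 0.003]
ft_force: [-0.2, 0.7, 9.3]
grip_width: 33.2
grasp_force: 33.5
```

```bash
python3 - <<'E'
from h import *
p=shot('wrist'); save(p,'w3.png'); plan([564.8,-289.8,106],95.15); print({k:status.sense()[k] for k in('ft_force','grip_width','grasp_force')})
for m in nets.mark_of(p,'jaw')[:2]: print(m['xy'],m['conf'],atz(p,m['xy'],0))
for m in nets.outline_of(p,'jaw')[:2]: ys,xs=np.nonzero(m['pixels']); print(m['xy'],m['conf'],xs.min(),xs.max(),ys.min(),ys.max())
E
```

```text
pos [ 565.9 -289.9  107.1] yawy -85.0 shift cm [-0.11 -0.02  0.11] turn -0.15 j7 -1.06 tz [ 0.002 -0.    -1.   ]
{'ft_force': array([0.28432653, 1.18861482, 8.37376707]), 'grip_width': 32.815867876222185, 'grasp_force': 33.46463520079851}
[182.5, 265.0] 0.95 154 207 224 302
[303.0, 306.6] 0.34 269 327 246 368
```

View pics/w3.png

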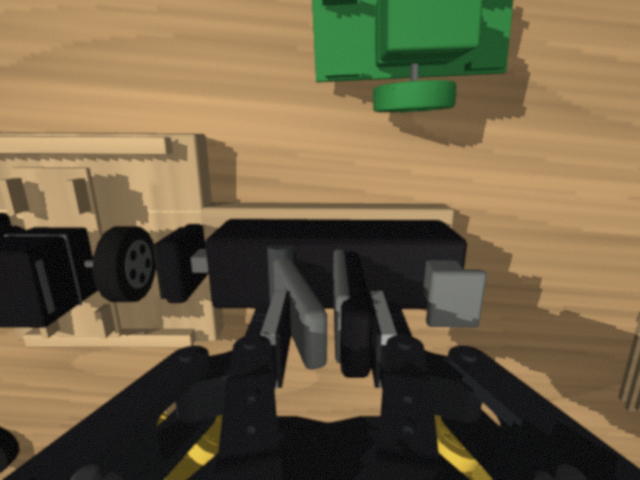

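Trigger fully pulled at 33 mm opening, and the jaw moved from about x 190 to 180 px toward the wheel at (125,262). I'll repeat.

Emit:
play_rows --moves '[0, 0, 0, 0, 0, 0, 0, 0, 0, 0, 0, 0, 0, 0, 0, 0, 0, 0, 0, 0, 0, 0, 0, 0, 0, 0, 0, 0, 0, 0, 0, 0]' --fingers 100

```text
clock: 6.65
ee_pos: [565.0, -289.9, 105.8]
tcp_rot: [3.139, 0.137, -0.0]
ft_force: [0.5, 0.2, 0.2]
grip_width: 85.5
grasp_force: 0.0
```

Emit:
play_rows --moves '[0, 0, 0, 0, 0, 0, 0, 0, 0, 0, 0, 0, 0, 0, 0, 0, 0, 0, 0, 0, 0, 0, 0, 0, 0, 0, 0, 0, 0, 0, 0, 0, 0, 0, 0, 0, 0, 0, 0, 0]' --fingers 0

```text
clock: 7.65
ee_pos: [565.8, -289.9, 106.9]
tcp_rot: [3.138, 0.137, 0.003]
ft_force: [-0.5, 0.5, 8.5]
grip_width: 33.3
grasp_force: 33.4
```

Emit:
play_rows --moves '[0, 0, 0, 0, 0, 0, 0, 0, 0, 0, 0, 0, 0, 0, 0, 0, 0, 0, 0, 0, 0, 0, 0, 0, 0, 0, 0, 0, 0, 0, 0, 0]' --fingers 100

```text
clock: 8.45
ee_pos: [565.1, -289.9, 105.8]
tcp_rot: [3.139, 0.137, 0.0]
ft_force: [0.3, 0.6, -0.5]
grip_width: 85.2
grasp_force: 0.0
```

```bash
cat > j.py <<'E'
from h import *
p=shot('wrist'); plan([564.8,-289.8,106],95.15)
for n in('jaw','wheel'):
  for m in nets.outline_of(p,n)[:3]: ys,xs=np.nonzero(m['pixels']); print(n,m['xy'],round(m['conf'],2),xs.min(),xs.max(),ys.min(),ys.max())
for m in nets.mark_of(p,'buggy_box')[:2]: print(m['xy'],m['conf'],atz(p,m['xy'],61))
E
python3 j.py
```

```text
pos [ 565.1 -289.9  105.8] yawy -85.0 shift cm [-0.03 -0.02 -0.02] turn -0.15 j7 -1.06 tz [ 0. -0. -1.]
jaw [175.9, 262.4] 0.9 145 207 222 302
wheel [120.9, 263.1] 0.97 92 150 225 301
wheel [416.1, 95.7] 0.77 374 457 77 109
wheel [459.9, 286.8] 0.43 425 489 258 326
[34.8, 274.5] 0.86 [ 548.13742105 -119.85236798   61.        ]
[424.8, 16.4] 0.63 [ 696.94432619 -322.62200901   61.        ]
```

Emit:
play_rows --moves '[0, 0, 0, 0, 0, 0, 0, 0, 0, 0, 0, 0, 0, 0, 0, 0, 0, 0, 0, 0, 0, 0, 0, 0, 0, 0, 0, 0, 0, 0, 0, 0, 0, 0, 0, 0, 0, 0, 0, 0]' --fingers 0

```text
clock: 9.65
ee_pos: [565.8, -289.9, 106.8]
tcp_rot: [3.138, 0.137, 0.003]
ft_force: [0.5, -0.2, 7.5]
grip_width: 33.4
grasp_force: 33.7
```

Emit:
play_rows --moves '[0, 0, 0, 0, 0, 0, 0, 0, 0, 0, 0, 0, 0, 0, 0, 0, 0, 0, 0, 0, 0, 0, 0, 0, 0, 0, 0, 0, 0, 0, 0, 0]' --fingers 100

```text
clock: 10.45
ee_pos: [565.1, -290.0, 105.8]
tcp_rot: [3.138, 0.137, 0.0]
ft_force: [-0.0, -0.6, 0.4]
grip_width: 85.2
grasp_force: 0.0
```

Emit:
play_rows --moves '[0, 0, 0, 0, 0, 0, 0, 0, 0, 0, 0, 0, 0, 0, 0, 0, 0, 0, 0, 0, 0, 0, 0, 0, 0, 0, 0, 0, 0, 0, 0, 0, 0, 0, 0, 0, 0, 0, 0, 0]' --fingers 0

```text
clock: 11.45
ee_pos: [565.8, -289.9, 106.8]
tcp_rot: [3.138, 0.137, 0.003]
ft_force: [-0.2, 0.9, 7.6]
grip_width: 33.2
grasp_force: 33.2
```

Emit:
play_rows --moves '[0, 0, 0, 0, 0, 0, 0, 0, 0, 0, 0, 0, 0, 0, 0, 0, 0, 0, 0, 0, 0, 0, 0, 0, 0, 0, 0, 0, 0, 0, 0, 0]' --fingers 100

```text
clock: 12.25
ee_pos: [565.1, -290.0, 105.8]
tcp_rot: [3.139, 0.137, 0.0]
ft_force: [0.1, 0.6, -0.2]
grip_width: 85.6
grasp_force: 0.0
```

```bash
python3 j.py
```

```text
pos [ 565.1 -289.9  105.8] yawy -85.0 shift cm [-0.03 -0.02 -0.02] turn -0.15 j7 -1.06 tz [ 0. -0. -1.]
jaw [159.5, 258.7] 0.59 124 206 222 302
wheel [113.2, 264.6] 0.87 91 144 225 301
wheel [418.8, 95.4] 0.68 374 457 77 110
[34.0, 272.8] 0.98 [ 549.22615225 -119.62033504   61.        ]
[421.9, 21.8] 0.9 [ 694.67198187 -321.67339909   61.        ]
```

Emit:
play_rows --moves '[0, 0, 0, 0, 0, 0, 0, 0, 0, 0, 0, 0, 0, 0, 0, 0, 0, 0, 0, 0, 0, 0, 0, 0, 0, 0, 0, 0, 0, 0, 0, 0, 0, 0, 0, 0, 0, 0, 0, 0]' --fingers 0

```text
clock: 13.45
ee_pos: [565.8, -289.9, 106.8]
tcp_rot: [3.138, 0.137, 0.003]
ft_force: [-0.3, 0.5, 8.0]
grip_width: 33.1
grasp_force: 33.2
```

Emit:
play_rows --moves '[0, 0, 0, 0, 0, 0, 0, 0, 0, 0, 0, 0, 0, 0, 0, 0, 0, 0, 0, 0, 0, 0, 0, 0, 0, 0, 0, 0, 0, 0, 0, 0]' --fingers 100

```text
clock: 14.25
ee_pos: [565.1, -290.0, 105.8]
tcp_rot: [3.139, 0.137, -0.0]
ft_force: [0.1, -0.2, 0.7]
grip_width: 85.6
grasp_force: 0.0
```

Emit:
play_rows --moves '[0, 0, 0, 0, 0, 0, 0, 0, 0, 0, 0, 0, 0, 0, 0, 0, 0, 0, 0, 0, 0, 0, 0, 0, 0, 0, 0, 0, 0, 0, 0, 0, 0, 0, 0, 0, 0, 0, 0, 0]' --fingers 0

```text
clock: 15.25
ee_pos: [565.9, -289.9, 107.0]
tcp_rot: [3.138, 0.137, 0.003]
ft_force: [-0.4, 1.4, 10.0]
grip_width: 33.1
grasp_force: 33.7
```

```bash
python3 j.py
```

```text
pos [ 565.9 -289.9  107. ] yawy -85.01 shift cm [-0.11 -0.02  0.1 ] turn -0.16 j7 -1.06 tz [ 0.002 -0.    -1.   ]
jaw [139.7, 260.8] 0.77 101 207 223 302
jaw [299.8, 308.3] 0.39 269 327 245 368
wheel [415.5, 98.0] 0.9 373 456 79 112
wheel [94.7, 264.6] 0.72 76 127 226 301
[37.0, 274.8] 0.7 [ 548.40572904 -120.07017838   61.        ]
[420.9, 22.7] 0.55 [ 695.52941753 -321.51493686   61.        ]
```

Emit:
play_rows --moves '[0, 0, 0, 0, 0, 0, 0, 0, 0, 0, 0, 0, 0, 0, 0, 0, 0, 0, 0, 0, 0, 0, 0, 0, 0, 0, 0, 0, 0, 0, 0, 0]' --fingers 100

```text
clock: 16.25
ee_pos: [565.1, -289.9, 105.8]
tcp_rot: [3.139, 0.137, 0.0]
ft_force: [0.2, -1.0, -0.5]
grip_width: 85.0
grasp_force: 0.0
```

Emit:
play_rows --moves '[0, 0, 0, 0, 0, 0, 0, 0, 0, 0, 0, 0, 0, 0, 0, 0, 0, 0, 0, 0, 0, 0, 0, 0, 0, 0, 0, 0, 0, 0, 0, 0, 0, 0, 0, 0, 0, 0, 0, 0, 0, 0, 0, 0]' --fingers 0

```text
clock: 17.35
ee_pos: [565.5, -287.1, 106.7]
tcp_rot: [-3.135, -0.139, -0.001]
ft_force: [-1.6, 8.4, 11.5]
grip_width: 39.0
grasp_force: 29.9
```

```bash
python3 j.py; python3 -c "
from h import *
p=shot('wrist');save(p,'w4.png');p=shot('top');save(p,'t2.png',(310,200,470,290),4)"
```

```text
pos [ 565.6 -287.2  106.7] yawy -84.92 shift cm [-0.1   0.26  0.07] turn -0.07 j7 -1.06 tz [ 0.     0.003 -1.   ]
jaw [148.5, 259.5] 0.62 105 213 222 301
wheel [96.4, 262.0] 0.91 81 131 225 300
[37.6, 273.5] 0.95 [ 548.43723336 -117.42840178   61.        ]
[428.9, 24.8] 0.58 [ 694.45139939 -322.14132033   61.        ]
```

View pics/w4.png

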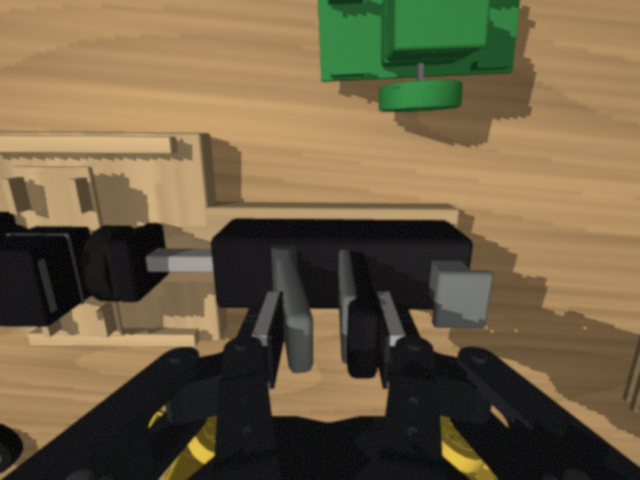

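The jaw is now against the wheel at (96,262), with the trigger stopped part-way at 39 mm. One firmer hold will confirm that it's home.

Emit:
play_rows --moves '[0, 0, 0, 0, 0, 0, 0, 0, 0, 0, 0, 0, 0, 0, 0, 0]' --fingers 0 --newtons 36

```text
clock: 18.05
ee_pos: [565.6, -287.7, 106.8]
tcp_rot: [-3.136, -0.139, -0.001]
ft_force: [-1.7, 6.9, 13.7]
grip_width: 37.6
grasp_force: 35.6
```

Emit:
play_rows --moves '[0, 0, 0, 0, 0, 0, 0, 0, 0, 0, 0, 0, 0, 0, 0, 0, 0, 0, 0, 0, 0, 0, 0, 0, 0, 0, 0, 0, 0, 0, 0, 0]' --fingers 100

```text
clock: 18.85
ee_pos: [565.1, -290.0, 105.8]
tcp_rot: [3.139, 0.137, 0.0]
ft_force: [-0.3, -0.5, -0.2]
grip_width: 85.2
grasp_force: 0.0
```

```bash
python3 j.py; python3 -c "
from h import *
p=shot('wrist')
for m in nets.mark_of(p,'tab_top')[:1]: print(atz(p,m['xy'],100))
plan([569.7,-350.3,150],95.15)"
```

```text
pos [ 565.1 -289.9  105.8] yawy -85.0 shift cm [-0.03 -0.02 -0.02] turn -0.15 j7 -1.06 tz [ 0. -0. -1.]
jaw [143.8, 259.9] 0.67 102 207 222 302
wheel [93.4, 263.7] 0.84 74 126 225 301
wheel [416.6, 97.0] 0.8 374 458 76 110
[421.6, 20.5] 0.87 [ 695.16317767 -321.45015426   61.        ]
[ 570.47840739 -351.86340176  100.        ]
pos [ 565.1 -289.9  105.8] yawy -85.0 shift cm [-0.07  6.06 -4.42] turn -0.15 j7 -1.06 tz [-0.  0. -1.]
```

Emit:
play_rows --moves '[0, 0, 0, 0, 0, 0, 0, 0, 0, 0, 0, 0, 0, 0, 0, 0, 0, 0, 0, 0, 0, 0, 0, 0, 0, 0, 0, 0, 0, 0, 0, 0, 0, 0, 0, 0, 0, 0, 0, 0, 0, 0, 0, 0]' --fingers 0 --newtons 30

```text
clock: 20.25
ee_pos: [565.6, -287.1, 106.6]
tcp_rot: [-3.135, -0.139, -0.001]
ft_force: [-3.1, 7.8, 11.5]
grip_width: 38.9
grasp_force: 29.3
```

Emit:
play_rows --moves '[0, 0, 0, 0, 0, 0, 0, 0, 0, 0, 0, 0, 0, 0, 0, 0]' --fingers 0 --newtons 36

```text
clock: 20.65
ee_pos: [565.6, -287.7, 106.8]
tcp_rot: [-3.136, -0.139, -0.001]
ft_force: [-2.4, 7.3, 11.5]
grip_width: 38.1
grasp_force: 34.9
```

Emit:
play_rows --moves '[0, 0, 0, 0, 0, 0, 0, 0, 0, 0, 0, 0, 0, 0, 0, 0, 0, 0, 0, 0, 0, 0, 0, 0, 0, 0, 0, 0, 0, 0, 0, 0]' --fingers 100

```text
clock: 21.45
ee_pos: [565.1, -290.0, 105.8]
tcp_rot: [3.139, 0.137, 0.0]
ft_force: [0.3, 0.1, -0.5]
grip_width: 85.3
grasp_force: 0.0
```

Same values each time, so the wheel is home. Next comes the release tab: I go up, over it, turn 90° and shut the fingers.

Emit:
play_rows --moves '[0, 0, -1.75, 0, 0, 0, -1.75, 0, 0, 0, -1.75, 0, 0, 0, -1.75, 0, 0, 1.53, 0, -8.2, 1.53, 0, 0, 0]' --fingers 60

```text
clock: 22.05
ee_pos: [579.7, -305.3, 176.9]
tcp_rot: [3.118, 0.362, -0.001]
ft_force: [0.3, -0.7, 0.0]
grip_width: 51.3
grasp_force: 0.0
```

Emit:
play_rows --moves '[0, 0, 0, -8.2, 0, 0, 0, -8.2, 0, 0, 0, -8.2, 0, 0, 0, -8.2, 0, 0, 0, -8.2, 0, 0, 0, -8.2, 0, 0, 0, -8.2, 0, 0, 0, -8.2, 0, 0, 0, -8.2, 0, 0, 0, -8.2, 0, 0, 0, 0]' --fingers 0

```text
clock: 23.15
ee_pos: [581.1, -301.9, 175.6]
tcp_rot: [-2.116, -2.322, -0.0]
ft_force: [0.0, -0.1, 0.6]
grip_width: 0.3
grasp_force: 0.0
```

```bash
python3 -c "
from h import *
p=shot('wrist')
for n,z in [('tab_top',100),('handle_pad',123)]:
  for m in nets.mark_of(p,n)[:2]: print(n,m['xy'],m['conf'],atz(p,m['xy'],z))
plan([570,-351,104],5.15)"
```

```text
tab_top [306.1, 316.7] 0.8 [ 571.5447914  -350.52169714  100.        ]
handle_pad [301.5, 269.7] 0.65 [ 566.79333084 -305.62814584  123.        ]
pos [ 581.2 -301.7  175.7] yawy 4.97 shift cm [-4.82 -1.55  7.17] turn -0.18 j7 0.26 tz [-0.  0. -1.]
```

Emit:
play_rows --moves '[-1.6, -0.5, 0, 0, -1.6, -0.5, 0, 0, -1.6, -0.5, 0, 0, 0, 0, 1.7, 0, 0, 0, 1.7, 0, 0, 0, 1.7, 0, 0, 0, 1.7, 0, 0, 0, 0.4, 0, 0, 0, 0.4, 0, 0, 0, 0.4, 0, 0, 0, 0.4, 0, 0, 0, 0.1, 0, 0, 0, 0, 0, 0, 0, 0, 0, 0, 0, 0, 0]'

```text
clock: 24.8
ee_pos: [571.0, -351.2, 91.3]
tcp_rot: [2.118, 2.319, 0.0]
ft_force: [-1.2, -3.6, 3.2]
grip_width: -0.3
grasp_force: 1.9
```

```bash
python3 -c "
from h import *
plan([570,-351,104],5.15)
p=shot('wrist')
for n in('jaw','wheel'):
  for m in nets.outline_of(p,n)[:3]: ys,xs=np.nonzero(m['pixels']); print(n,m['xy'],round(m['conf'],2),xs.min(),xs.max(),ys.min(),ys.max())
save(p,'w5.png')"
```

```text
pos [ 571.  -351.2   91.3] yawy 5.19 shift cm [ 0.03 -0.1  -1.27] turn 0.04 j7 0.3 tz [ 0.001 -0.001 -1.   ]
wheel [484.2, 241.9] 0.57 458 510 201 278
wheel [0.7, 251.4] 0.5 0 3 251 260
```

View pics/w5.png

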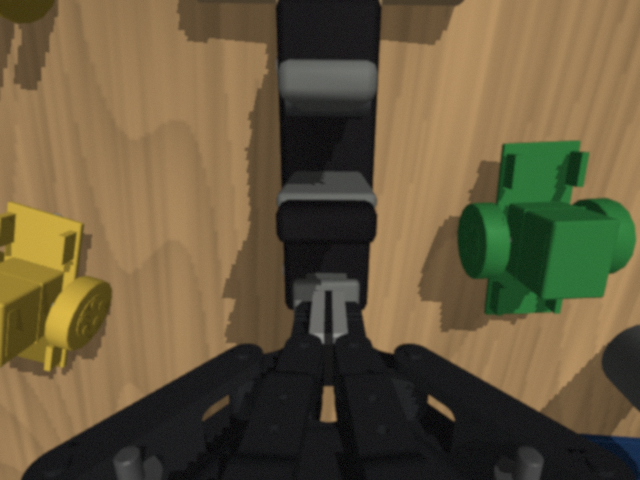

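Fingers are on the tab at (325,290), pressed about 8.7 mm, with the jaw out of view. I'll press a bit deeper.

Emit:
play_rows --moves '[0, 0, 0.2, 0, 0, 0, 0.1, 0, 0, 0, 0, 0, 0, 0, 0, 0, 0, 0, 0, 0, 0, 0, 0, 0, 0, 0, 0, 0, 0, 0, 0, 0]'

```text
clock: 25.75
ee_pos: [571.2, -351.3, 89.6]
tcp_rot: [2.117, 2.318, 0.0]
ft_force: [-4.4, -2.2, 19.1]
grip_width: -0.1
grasp_force: 9.1
```

```bash
python3 -c "
from h import *
for c in('scene','top'):
  p=shot(c)
  for n in('jaw','wheel','jaw_travel'):
    for m in nets.outline_of(p,n)[:3]: ys,xs=np.nonzero(m['pixels']); print(c,n,m['xy'],round(m['conf'],2),xs.min(),xs.max(),ys.min(),ys.max())
  save(p,c+'3.png',(180,240,340,340) if c=='scene' else (310,200,470,290),4)
"
python3 -c "
import cv2,numpy as np
a=cv2.imread('pics/scene3.png');b=cv2.imread('pics/top3.png');cv2.imwrite('pics/both.png',cv2.resize(np.vstack([a,b]),None,fx=.75,fy=.75))"
```

```text
scene jaw [261.6, 293.0] 0.52 257 267 283 305
scene jaw [249.6, 307.0] 0.27 192 332 268 334
scene wheel [283.8, 287.9] 0.51 277 288 278 297
scene jaw_travel [265.0, 294.3] 0.51 194 267 283 315
top jaw [389.5, 233.4] 0.7 385 394 228 244
top wheel [379.4, 326.1] 0.64 371 388 322 333
top jaw_travel [392.3, 235.0] 0.72 385 393 229 244
```

View pics/both.png

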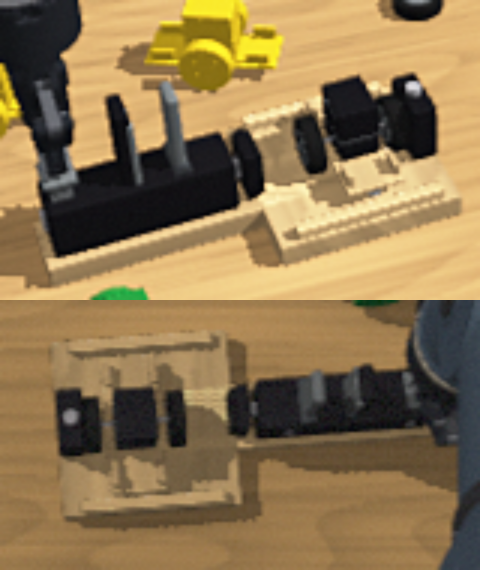

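The jaw is back by the housing, and the wheels stand evenly either side of the box. Next is a look at the buggy.

Emit:
play_rows --moves '[0, 0, -2, 0, 0, 0, -2.5, 0, 0, 0, -2.5, 0, 0, 0, -2.5, 0, 3.2, 0, 0, 0, 3.2, 0, 0, 0, 3.2, 0, 0, 0, 3.2, 0, 0, 0, 3.2, 0, 0, 0, 3.2, 0, 0, 0, 0, 0, 0, 0, 0, 0, 0, 0]' --fingers 100

```text
clock: 27.35
ee_pos: [553.0, -158.1, 182.5]
tcp_rot: [-2.114, -2.322, 0.0]
ft_force: [-0.2, -0.4, 0.3]
grip_width: 85.5
grasp_force: 0.0
```

```bash
python3 -c "
from h import *
p=shot('wrist')
print(proj(p,[548.5,-119,85]))
for n,z in [('buggy_box',61),('buggy',21),('jaw',0)]:
  for m in nets.mark_of(p,n)[:2]: print(n,m['xy'],m['conf'],atz(p,m['xy'],z))
for m in nets.outline_of(p,'wheel')[:3]: ys,xs=np.nonzero(m['pixels']); print(m['xy'],m['conf'],xs.min(),xs.max(),ys.min(),ys.max())
plan([548.5,-119,150],5.15)
save(p,'w6.png')"
```

```text
[324.92398504 188.24507856]
buggy_box [327.0, 187.3] 0.75 [ 550.14801209 -122.09608771   61.        ]
buggy_box [109.7, 252.5] 0.74 [ 382.24187794 -190.28728221   61.        ]
buggy [326.3, 180.9] 0.97 [ 549.51890071 -123.105725     21.        ]
buggy [447.5, 372.5] 0.85 [ 692.26263407 -307.64760845   21.        ]
jaw [328.2, 286.1] 0.62 [ 561.40764848 -231.73305498    0.        ]
jaw [326.9, 282.8] 0.43 [ 559.75728483 -228.21969013    0.        ]
[326.5, 225.7] 0.74 299 356 214 240
[421.5, 393.5] 0.72 409 433 366 417
pos [ 553.1 -160.5  182.5] yawy 5.11 shift cm [ 4.18 -0.09  3.25] turn -0.04 j7 0.05 tz [-0.001  0.    -1.   ]
```

View pics/w6.png

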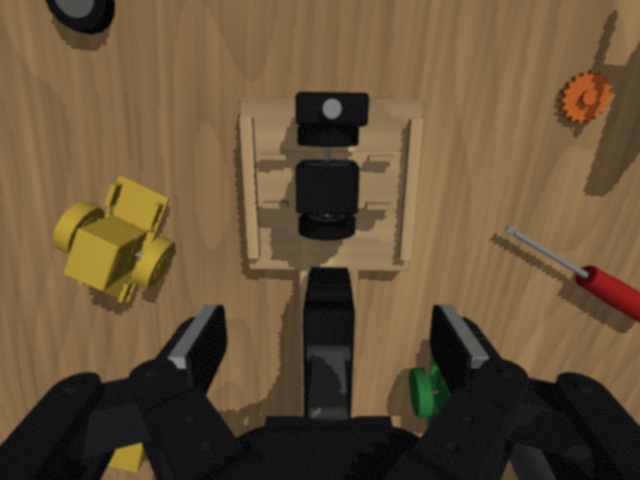

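Box top is centred near (327,189), which gives (549,-119.5) and fits the stop and travel limits. The jaw mark falls on the clamp origin, so the jaw is fully back. Going to grasp.

Emit:
play_rows --moves '[1.03, 0, 0, 0, 1.03, 0, 0, 0, 1.03, 0, 0, 0, 1.03, 0, 0, 0, 0, 0, 2.1, 0, 0, 0, 2.1, 0, 0, 0, 2.1, 0, 0, 0, 2.1, 0, 0, 0, 2.1, 0, 0, 0, 2.1, 0, 0, 0, 0.4, 0, 0, 0, 0.4, 0, 0, 0, 0, 0, 0, 0, 0, 0]'

```text
clock: 29.0
ee_pos: [550.1, -118.5, 49.7]
tcp_rot: [2.118, 2.319, 0.001]
ft_force: [-0.3, -0.6, 0.1]
grip_width: 85.4
grasp_force: 0.0
```

Emit:
play_rows --moves '[0, 0, 0, 0, 0, 0, 0, 0, 0, 0, 0, 0, 0, 0, 0, 0, 0, 0, 0, 0, 0, 0, 0, 0, 0, 0, 0, 0, 0, 0, 0, 0, 0, 0, 0, 0]' --fingers 0 --newtons 30

```text
clock: 29.9
ee_pos: [549.6, -118.7, 49.2]
tcp_rot: [2.118, 2.32, -0.0]
ft_force: [-1.3, -0.3, 5.3]
grip_width: 43.7
grasp_force: 31.0
```

Emit:
play_rows --moves '[0, 0, -0.5, 0, 0, 0, -0.5, 0, 0, 0, -1, 0, 0, 0, -2, 0, 0, 0, -2, 0, 0, 0, -2, 0, 0, 0, -2, 0, 0, 0, -2, 0, 0, 0, 0, 0]'

```text
clock: 30.8
ee_pos: [551.1, -118.4, 171.8]
tcp_rot: [2.116, 2.317, 0.005]
ft_force: [0.3, 0.1, -2.9]
grip_width: 43.2
grasp_force: 32.0
```

```bash
python3 -c "
from h import *
p=shot('wrist'); save(p,'w7.png')
p=shot('top')
for m in nets.mark_of(p,'tray')[:2]: print('tray',m['xy'],m['conf'],atz(p,m['xy'],0))
for m in nets.outline_of(p,'tray')[:1]:
  c=cv2.findContours(m['pixels'].astype('uint8'),0,2)[0]; c=max(c,key=cv2.contourArea); b=cv2.boxPoints(cv2.minAreaRect(c)); print([np.round(atz(p,x,18)[:2]) for x in b])
plan([554,238,120])"
```

```text
tray [210.5, 241.9] 0.87 [550.64282454 243.52709724   0.        ]
[array([470., 370.]), array([674., 343.]), array([629.,  97.]), array([427., 129.])]
pos [ 548.9 -118.5  167.9] yawy 5.21 shift cm [35.45  3.75  4.79] turn None j7 -0.03 tz [-0.002  0.    -1.   ]
```

View pics/w7.png

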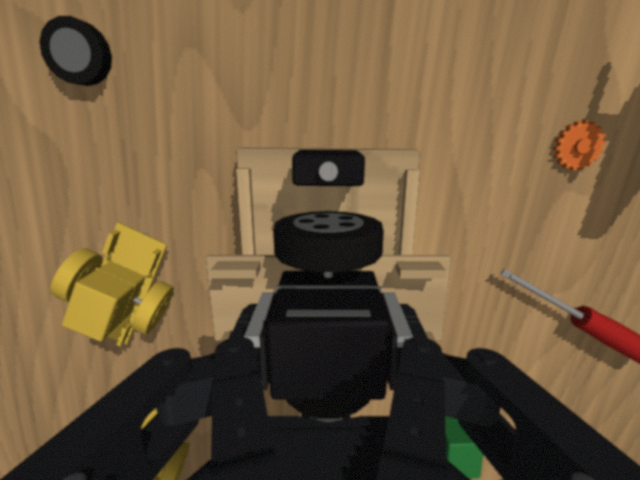

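Buggy is held level at a 43 mm opening. Carrying it to the tray.

Emit:
play_rows --moves '[1, 0.1, 0, 0, 2, 0.2, 0, 0, 2.5, 0.24, 0, 0, 2.5, 0.24, 0, 0, 2.5, 0.24, 0, 0, 2.5, 0.24, 0, 0, 2.5, 0.24, 0, 0, 2.5, 0.24, 0, 0, 2.5, 0.24, 0, 0, 2.5, 0.24, 0, 0, 2.5, 0.24, 0, 0, 2.5, 0.24, 0, 0, 2.5, 0.24, 0, 0, 2.5, 0.24, 0, 0, 2, 0.15, 0, 0, 1.0, 0.1, 0, 0, 0, 0, 0, 0, 0, 0, 0, 0]'

```text
clock: 32.8
ee_pos: [550.9, 242.1, 168.3]
tcp_rot: [2.119, 2.319, -0.002]
ft_force: [0.5, -0.5, -2.5]
grip_width: 43.6
grasp_force: 32.0
```

```bash
python3 -c "
from h import *
plan([550.5,239,36]); print(status.sense()['ft_force'],status.sense()['grip_width'])
p=shot('wrist')
for m in nets.mark_of(p,'tray')[:2]: print('tray',m['xy'],m['conf'],atz(p,m['xy'],0))"
```

```text
pos [550.9 242.1 168.3] yawy 5.18 shift cm [-0.29 -0.06 13.23] turn None j7 -0.66 tz [-0.001 -0.001 -1.   ]
[ 0.4830545  -0.54636551 -2.5252764 ] 43.58718896154002
tray [324.4, 219.5] 0.77 [549.01310201 240.65514589   0.        ]
```

Emit:
play_rows --moves '[0, 0, 0.6, 0, 0, 0, 1.2, 0, 0, 0, 1.6, 0, 0, 0, 1.6, 0, 0, 0, 1.6, 0, 0, 0, 1.6, 0, 0, 0, 1.6, 0, 0, 0, 1.2, 0, 0, 0, 0.8, 0, 0, 0, 0.5, 0, 0, 0, 0.3, 0, 0, 0, 0.3, 0, 0, 0, 0.2, 0, 0, 0, 0.1, 0, 0, 0, 0.1, 0, 0, 0, 0, 0, 0, 0, 0, 0]'

```text
clock: 34.6
ee_pos: [551.2, 243.1, 35.9]
tcp_rot: [2.118, 2.32, 0.0]
ft_force: [-1.0, -0.2, -3.8]
grip_width: 43.8
grasp_force: 31.9
```

Emit:
play_rows --moves '[0, 0, 0.1, 0, 0, 0, 0.05, 0, 0, 0, 0, 0, 0, 0, 0, 0]'

```text
clock: 35.0
ee_pos: [551.1, 243.1, 34.3]
tcp_rot: [-2.118, -2.32, -0.0]
ft_force: [-0.9, 0.1, -1.3]
grip_width: 43.7
grasp_force: 31.9
```

Emit:
play_rows --moves '[0, 0, 0.05, 0, 0, 0, 0, 0, 0, 0, 0, 0]'

```text
clock: 35.3
ee_pos: [551.1, 243.1, 34.2]
tcp_rot: [2.118, 2.32, 0.0]
ft_force: [-2.0, -0.7, 6.0]
grip_width: 44.0
grasp_force: 32.7
```

Emit:
play_rows --moves '[0, 0, 0, 0, 0, 0, 0, 0, 0, 0, 0, 0, 0, 0, 0, 0, 0, 0, 0, 0, 0, 0, 0, 0, 0, 0, 0, 0, 0, 0, -0.5, 0, 0, 0, -1, 0, 0, 0, -2, 0, 0, 0, -2.5, 0, 0, 0, -2.5, 0, 0, 0, -2.5, 0, -3, 0, -2, 0, -3, 0, 0, 0, 0, 0, 0, 0]' --fingers 100

```text
clock: 36.9
ee_pos: [557.7, 178.2, 165.2]
tcp_rot: [2.123, 2.312, -0.001]
ft_force: [0.1, -0.7, -0.4]
grip_width: 85.1
grasp_force: 0.0
```

```bash
python3 -c "
from h import *
p=shot('wrist'); q=shot('scene'); save(q,'b.png',(180,220,500,340),2); save(p,'a.png')
a=cv2.imread('pics/a.png');b=cv2.imread('pics/b.png');cv2.imwrite('pics/end.png',cv2.resize(np.vstack([a,b]),None,fx=.8,fy=.8))
for n,z in [('jaw',0),('clamp',0)]:
  for m in nets.mark_of(q,n)[:1]: print(n,m['xy'],m['conf'],atz(q,m['xy'],z))
"
```

```text
jaw [254.1, 307.8] 0.46 [ 550.43097784 -228.32030242    0.        ]
clamp [254.3, 309.7] 0.72 [ 557.03021259 -229.19624863    0.        ]
```

View pics/end.png

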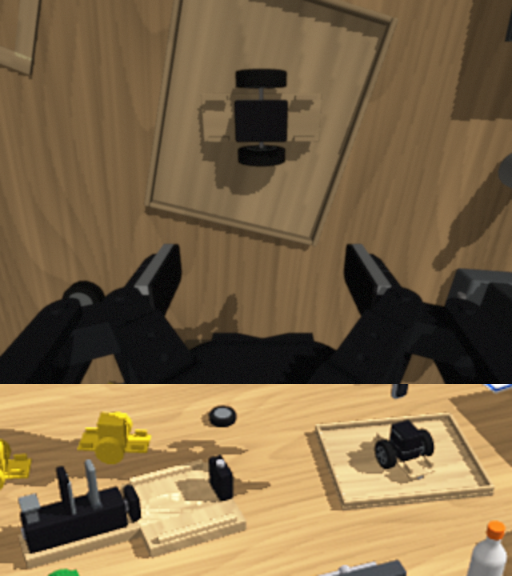

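The buggy stands on its wheels in the middle of the tray (262,120), both wheels are close to the box, the jaw is back against the housing, and the gripper is clear.

```bash
python3 -c "
from plant import bot
print(bot.job_done())"
```

```text
the job is handed in; nothing more can be done
None
```

The job is handed in at about 37 s: the wheel is pressed home (the trigger stopped part-way at the same opening on repeated squeezes), the jaw is back, and the buggy stands on its wheels in the tray.

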